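# Sort the bolts by length in the saddle rack

### The arm

A 6-joint arm with a two-finger parallel gripper is mounted at the origin on the work surface. World frame = base frame: x ahead of the robot, y to its left, z up, the work surface at z = 0. Lengths are in mm, angles in rad, forces in N, time in s.
With the tool pointing down it reaches from about 350 to 975 mm from the base axis. Payload 7.1 kg.
Tool frame: the origin (TCP) lies midway between the tips of the shut fingers; the grasp point (between the pads) lies 19 mm behind it (ctrl.tcp_to_grasp is the distance from the TCP to the grasp point, in mm); z points along the fingers, y is the line along which they close (so a half turn about z gives the same grasp; the last joint's range is limited). The gripper opens to 88 mm and grips with 3 to 60 N. Pads are 20 mm wide; open, the fingers measure 115 mm over their backs; the gripper's body (75 mm by 178 mm) begins 61 mm behind the grasp point.
Start: joints at [1.264, 0.423, 1.63, -0, 1.089, -0.019], TCP at [177.37, 599.287, 222.675] pointing down, gripper open.
Joint ranges: [-3, 3], [-0.9, 2.11], [0.09, 2.58], [-1.31, 4.45], [0.11, 2.69], [-2.54, 2.54]. Speed limits (rad/s): [2.39, 2.39, 3.01, 3.14, 3.14, 3.14].

### API

Orientations are given as a rotation vector (axis times angle).
In Python, from workcell import get_obs, cams, ticket, boxes_of, ctrl gives the robot as it stands.
- The arm moves only by the shell command python3 -m creep 'ROWS' [OPENING]. ROWS is JSON, one flat list of numbers, 4 for each row, row after row: the shift along the world's x, y, z in m, then the turn about the world's z in rad. In form: [tx, ty, tz, spin, tx, ty, tz, spin, ...]. A call has 1 to 10 rows; each row is the pose to reach, as a shift and turn from the pose commanded when the call began; what a row does not reach only later rows make up. A row lasts 1/12 s, in which the tool goes at most 41.7 mm and 7.16 degrees, less where a joint would pass 70% of its speed; a pose out of reach is approached as far as the arm can. A call with a gripper value outside its range is refused whole. OPENING is the opening, from 0 (shut) to 1 (fully open), set as the call begins (- or left out, the last holds). The fingers move at their own pace and stop on an object; the grip force is fixed at half the most. Time passes only in rows, so rows that repeat a pose let the fingers close. It gives the time, the measured TCP pose, the force, the opening and the grip force at its end, in the units of the state.
- get_obs(): the state, without advancing time (a new reading comes with each control period).
- cams.get_image(name): name is "side" or "top"; returns (picture, depth): 384x512x3 uint8, red, green, blue; 384x512 float32, mm along the optical axis (not along the pixel's ray), 0 where there is no reading.
- cams.get_calibration(name): a dict with "mtx" (3x3 intrinsics, pixels), "D" ([k1, k2, p1, p2, k3] as OpenCV has them; the pictures are not rectified), "R" (3x3) and "t" (3): a world point X has camera coordinates R X + t. Camera axes: x right, y down, z forward; pixel columns grow to the right and rows downward; lengths in mm; the calibration is good to about 2 mm. A picture is of the moment at which its call begins. get_calibration takes no time and is no camera call.
- ticket.close_job(): hands the job in; it is judged then, once.
Trained networks look in the newest picture that a camera, given by its name, has taken for a name from the list of things; names that differ only in an ending like _2 or _b are one class to them, and where a whole thing is asked for, a point or a joint stands for the part that bears it (a point fixed in the world has none). Each returns a list of dicts, best first, with "score" (0 to 1); they miss things now and then, are a little off and sometimes report something else, mostly with a low value. They report only what shows in the picture. A call takes as long as a camera call. They do not tell look-alikes from the thing itself.
- boxes_of(camera, target): "centre" ([column, row] in pixels, amid what is visible of it).
The state is a dict: "t": time; "qpos": joint angles; "qvel": joint speeds; "joint_torque": joint torques, N m; "ee_pos": TCP position; "orientation": TCP orientation; "ft_force": force on the tool from outside, world axes, zero at the start; "moment": the same for the moment, N m; "width": finger opening in mm; "grasp_force": force on a finger pad.
Only numpy, scipy, OpenCV 4.12 (cv2) and the standard library are available. Lean on these libraries where they do the work, as an engineer would, in place of code of your own. Each camera call takes 0.05 s, during which the arm holds its last target. There are 200 camera calls.

### The job

Rearrange the four hex bolts so that all lie in the rack in order of length: the longest in the place next to the tall steel stop plate, which may be at either end of the rack, and each next one shorter. Each must lie straight and seated in both V supports of its place with its head on the side where the heads are now, just in front of the front V, as the bolts lie at the start. The bolts are oiled: use the single stand beside the rack as the spare place, never lay or drop a bolt on the counter or the rack's board, and leave the carton, the bottle and the nut tray alone.

Things in the scene. Friction and masses are not known exactly. Their poses are not given: they have to be found in the camera images.
- rack: fixed plywood board 195 x 300 x 12 mm with four places (V saddles, see stand) side by side for bolts lying along its x axis. Origin on the counter under the board; x away from the robot, y along the row. A seated bolt has its origin at x = 0, z = 44 mm and y = -82.5, -27.5, 27.5 or 82.5 mm in this frame, shank towards +x
- stand: fixed plywood stand 125 x 64 x 12 mm with one place, beside the rack and parallel to it; holds a bolt at the start. Origin on the counter; a seated bolt's origin is at x = y = 0, z = 44 mm. Each place, here and on the rack, has two 45-degree steel Vs, 31 mm wide, at x = 8 to 18 and 64 to 76 mm: the 46 mm between them are free for the fingers
- stop: dark steel upright stop plate, 110 mm along x, 4 mm thick, 75 mm high, fixed on the rack's board at one end of the row, 137 mm from the row's middle (y = +137 or -137 mm in the rack's frame). Origin at its foot, 12 mm above the counter, 10 mm in from its front edge. The other end has only a low wooden strip 14 mm high
- bolt_80: oiled plain steel hex bolt: shank 80 mm long, 20 mm diameter; hex head 30 mm across flats, 12.5 mm thick. Origin on the bolt's axis at the underside of the head (where shank and head meet); its x axis runs along the shank away from the head, so the centre of mass is at about x = +28 mm. It may have rolled about x
- bolt_100: oiled plain steel hex bolt: shank 100 mm long, 20 mm diameter; hex head 30 mm across flats, 12.5 mm thick. Origin on the bolt's axis at the underside of the head (where shank and head meet); its x axis runs along the shank away from the head, so the centre of mass is at about x = +37 mm. It may have rolled about x
- bolt_125: oiled plain steel hex bolt: shank 125 mm long, 20 mm diameter; hex head 30 mm across flats, 12.5 mm thick. Origin on the bolt's axis at the underside of the head (where shank and head meet); its x axis runs along the shank away from the head, so the centre of mass is at about x = +49 mm. It may have rolled about x
- bolt_150: oiled plain steel hex bolt: shank 150 mm long, 20 mm diameter; hex head 30 mm across flats, 12.5 mm thick. Origin on the bolt's axis at the underside of the head (where shank and head meet); its x axis runs along the shank away from the head, so the centre of mass is at about x = +61 mm. It may have rolled about x
- carton: cardboard carton 100 x 80 x 55 mm, on the other side of the rack from the stand; bystander. Origin at the centre of its underside
- oiler: grey plastic bottle, 60 mm diameter, 150 mm high, standing beyond the rack; bystander. Origin at the centre of its underside
- nut_tray: open aluminium tray of nuts 100 x 130 x 45 mm beyond the rack; bystander. Origin at the centre of its underside
Mind the look-alikes: they are no part of the job. What is shaped like the bolt_125 but yellow is not meant. What is shaped like the bolt_80 but red is not meant.

How it is judged (in metres and radians):
At the end, for the whole second after the job is handed in: All four bolts lie at rest in the rack, ordered by length with the longest nearest the stop plate: each origin within 8 mm (y), 16 mm (x) and 6 mm (z) of its saddle's seated position, shank along +x within 0.1 rad (x of bolt_150 in the frame of rack between -0.016 and 0.016 m and z of bolt_150 in the frame of rack between 0.038 and 0.05 m and angle between the x axis of each of bolt_150, bolt_125, bolt_100, bolt_80 and the x axis of rack, either way round below 0.1 rad and linear speed of each of bolt_150, bolt_125, bolt_100, bolt_80 below 0.02 m/s and x of bolt_125 in the frame of rack between -0.016 and 0.016 m and z of bolt_125 in the frame of rack between 0.038 and 0.05 m and x of bolt_100 in the frame of rack between -0.016 and 0.016 m and z of bolt_100 in the frame of rack between 0.038 and 0.05 m and x of bolt_80 in the frame of rack between -0.016 and 0.016 m and z of bolt_80 in the frame of rack between 0.038 and 0.05 m and ((y of stop in the frame of rack above 0 m and y of bolt_150 in the frame of rack between 0.0745 and 0.0905 m and y of bolt_125 in the frame of rack between 0.0195 and 0.0355 m and y of bolt_100 in the frame of rack between -0.0355 and -0.0195 m and y of bolt_80 in the frame of rack between -0.0905 and -0.0745 m) or (y of stop in the frame of rack below 0 m and y of bolt_150 in the frame of rack between -0.0905 and -0.0745 m and y of bolt_125 in the frame of rack between -0.0355 and -0.0195 m and y of bolt_100 in the frame of rack between 0.0195 and 0.0355 m and y of bolt_80 in the frame of rack between 0.0745 and 0.0905 m))); the robot touches nothing.
It fails at once if a bolt goes down to the counter or the rack's board (its origin below 30 mm) (height (world z) of any of bolt_150, bolt_125, bolt_100, bolt_80 below 0.03 m).
It fails at once if the carton is moved more than 15 mm or tipped (distance of carton from where it was at the start of the episode above 0.015 m or angle between carton's own z axis and vertical above 0.3 rad).
It fails at once if the bottle is moved more than 15 mm or tipped (distance of oiler from where it was at the start of the episode above 0.015 m or angle between oiler's own z axis and vertical above 0.3 rad).
It fails at once if the nut tray is moved more than 15 mm or tipped (distance of nut_tray from where it was at the start of the episode above 0.015 m or angle between nut_tray's own z axis and vertical above 0.3 rad).
It also fails if it takes over 72 s, if anything falls off the work surface, if the arm or the gripper's body presses on something with over 40 N, if the wrist force passes 120 N, or if a joint passes its speed limit or range.

## Working session

There is one attempt and no reset: what is moved stays moved. The work goes in short steps, Python scripts to look and compute and a shell command to move; the robot and the scene stay as the last step left them, time stands still between calls to the robot, and variables do not carry over. Pictures are saved under pics/ and viewed, at most 10 in all, crops included, and the job is handed in when it is done.

```bash
mkdir -p pics; python3 - <<'E'
from workcell import get_obs,cams
import cv2,numpy as np
o=get_obs();print(o['t'],o['ee_pos'],o['orientation'],o['width'])
for n in('top','side'):
    im,d=cams.get_image(n);cv2.imwrite(f'pics/{n}0.png',im[:,:,::-1]);np.save(f'pics/{n}0.npy',d)
    c=cams.get_calibration(n);print(n,c)
E
ls
```

```text
0.0 [177.20159674 598.76906947 221.90372929] [-4.50436336e-01 -3.10890570e+00  2.39133871e-03] 87.75982685368369
top {'mtx': array([[403.15633866,   0.        , 256.59169327],
       [  0.        , 403.15633866, 188.71971752],
       [  0.        ,   0.        ,   1.        ]]), 'D': array([-0.01037456,  0.        ,  0.        ,  0.        ,  0.        ]), 'R': array([[ 2.07081702e-02, -9.99785383e-01,  5.99290879e-04],
       [-9.82718578e-01, -2.04649479e-02, -1.83971145e-01],
       [ 1.83943926e-01,  3.22077150e-03, -9.82931462e-01]]), 't': array([ 10.17433117, 558.13484764, 910.77428403])}
side {'mtx': array([[367.67515945,   0.        , 254.7166977 ],
       [  0.        , 367.67515945, 195.7327165 ],
       [  0.        ,   0.        ,   1.        ]]), 'D': array([0.03890214, 0.        , 0.        , 0.        , 0.        ]), 'R': array([[ 0.68789154, -0.72549587, -0.02147028],
       [-0.49183258, -0.4441776 , -0.74887046],
       [ 0.53376581,  0.52570144, -0.66236852]]), 't': array([-360.22810472,  337.58973462,  514.97153597])}
pics
```

View pics/top0.png

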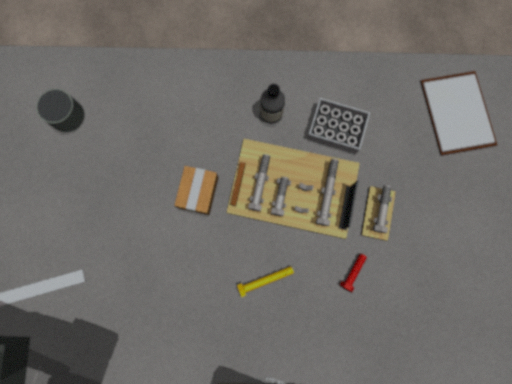

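View pics/side0.png

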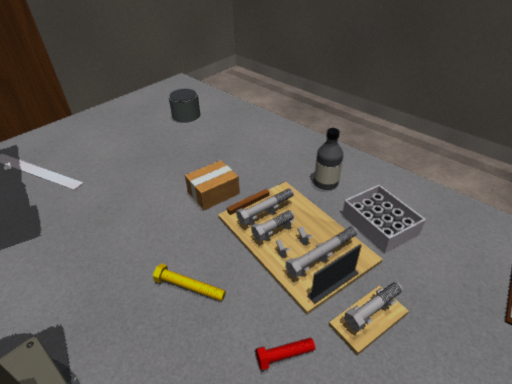

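The top view shows the rack at about (295,190). Its places, left to right, hold a long bolt at (260,183), a short bolt at (280,196), nothing at (302,197), and the longest bolt at (328,190) next to the dark stop at (348,205). The stand at (379,212) holds a bolt of medium length.

Look-alikes are the yellow one at (266,280) and the red one at (355,272), both on the counter and not part of the job. Next I'll measure poses and lengths.

```bash
cat > h.py <<'E'
import numpy as np,cv2
from workcell import cams
def world(n,d):
    c=cams.get_calibration(n);h,w=d.shape
    uv=np.stack(np.meshgrid(np.arange(w),np.arange(h)),-1).reshape(-1,1,2).astype(np.float64)
    p=cv2.undistortPoints(uv,c['mtx'],c['D']).reshape(-1,2)
    P=np.c_[p,np.ones(len(p))]*d.reshape(-1,1)
    return ((P-c['t'])@c['R']).reshape(h,w,3)
def project(n,X):
    c=cams.get_calibration(n);return cv2.projectPoints(np.float64(X).reshape(-1,1,3),cv2.Rodrigues(c['R'])[0],c['t'],c['mtx'],c['D'])[0].reshape(-1,2)
def onplane(n,uv,z):
    c=cams.get_calibration(n);p=cv2.undistortPoints(np.float64(uv).reshape(-1,1,2),c['mtx'],c['D']).reshape(-1,2)
    r=np.c_[p,np.ones(len(p))]@c['R'];o=-c['R'].T@c['t'];return o+r*((z-o[2])/r[:,2])[:,None]
E
python3 - <<'E'
from h import *
im=cv2.imread('pics/top0.png');d=np.load('pics/top0.npy');W=world('top',d)
hsv=cv2.cvtColor(im,cv2.COLOR_BGR2HSV)
print('counter z',np.median(W[230:250,100:200,2]),'noise',W[230:250,100:200,2].std())
for nm,u0,u1,v0,v1 in(('rack',225,362,135,240),('stand',360,400,180,245)):
    m=np.zeros(d.shape,np.uint8);s=hsv[v0:v1,u0:u1]
    m[v0:v1,u0:u1]=((s[...,1]>90)&(s[...,0]>15)&(s[...,0]<35)&(s[...,2]>80))
    p=onplane('top',np.argwhere(m)[:,::-1],12)[:,:2].astype(np.float32)
    (c,sz,a)=cv2.minAreaRect(p);print(nm,c,sz,a,len(p),'z',np.median(W[m>0][:,2]))
# bolts: height mask
for nm,u0,u1,v0,v1 in(('A',246,272,150,214),('B',272,292,172,220),('C',314,341,155,228),('S',368,396,180,236)):
    s=np.zeros(d.shape,bool);s[v0:v1,u0:u1]=True
    s&=(W[...,2]>38)&(W[...,2]<66)
    p=W[s][:,:2];m=p.mean(0);ax=np.linalg.svd(p-m,full_matrices=False)[2][0];ax*=np.sign(ax[0])
    t=(p-m)@ax;print(nm,len(p),'mean',m,'yaw',np.degrees(np.arctan2(ax[1],ax[0])),'len',np.ptp(t),'head end',m+ax*t.min())
cv2.imwrite('pics/crop.png',cv2.resize(im[135:250,225:405],None,fx=4,fy=4,interpolation=cv2.INTER_CUBIC))
E
```

```text
counter z 0.5019967148697965 noise 58.9340671514611
rack (571.1777954101562, -69.32452392578125) (297.03668212890625, 192.8260498046875) 78.9713363647461 6182 z 12.410125010853754
stand (511.1836242675781, -278.45458984375) (62.643280029296875, 121.65758514404297) 78.64227294921875 607 z 11.883743516848957
A 557 mean [570.64506223  14.25960269] yaw -10.481723669081987 len 137.06004011875868 head end [508.89135031  25.6846029 ]
B 404 mean [541.93423052 -35.50741263] yaw -10.749605716321199 len 93.19968024500317 head end [498.4888762  -27.25936414]
C 645 mean [ 550.46069522 -148.37384172] yaw -11.066700358895558 len 162.4765060969105 head end [ 477.46168472 -134.09605945]
S 496 mean [ 514.04986863 -278.39119711] yaw -10.963274437416947 len 112.52046985545344 head end [ 463.20957138 -268.5426592 ]
```

View pics/crop.png

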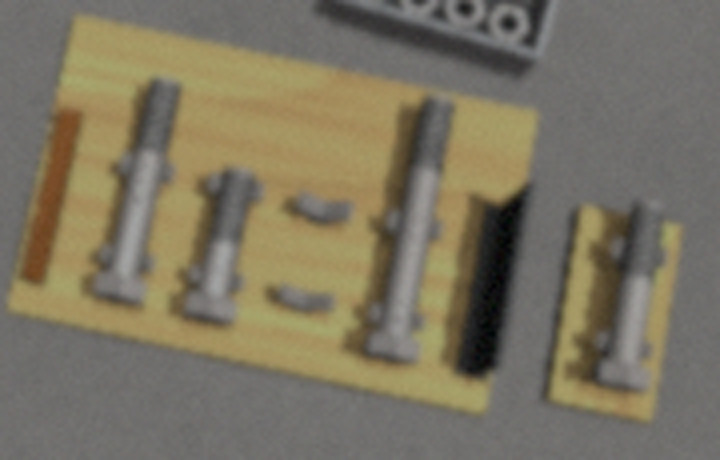

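Four shapes could be taken for bolts to move: 125 at crop (135,190), 80 at (220,245), 150 at (405,230) and 100 at (628,290), plus the yellow and red look-alikes on the counter. The measured overall lengths (137, 93, 162 and 112 mm) confirm which bolt is which. The stop is beside the 150, so that one stays put.

The plan is 125 → empty place, 80 → the end place, then 100 from the stand → the place the 80 left.

```bash
python3 -m creep '[0.387,-0.583,-0.1,0.096,0.387,-0.583,-0.1,0.096,0.387,-0.583,-0.1,0.096,0.387,-0.583,-0.1,0.096,0.387,-0.583,-0.1,0.096,0.387,-0.583,-0.1,0.096,0.387,-0.583,-0.1,0.096,0.387,-0.583,-0.1,0.096,0.387,-0.583,-0.1,0.096,0.387,-0.583,-0.1,0.096]' 0.5
```

```text
t: 0.93
ee_pos: [406.1, 253.8, 163.4]
orientation: [-0.3, -3.127, 0.0]
ft_force: [0.2, -0.0, 0.2]
width: 43.9
grasp_force: 0.0
```

```bash
python3 -m creep '[0.158,-0.238,-0.053,0,0.158,-0.238,-0.053,0,0.158,-0.238,-0.053,0,0.158,-0.238,-0.053,0,0.158,-0.238,-0.053,0,0.158,-0.238,-0.053,0,0.158,-0.238,-0.053,0,0.158,-0.238,-0.053,0,0.158,-0.238,-0.053,0,0.158,-0.238,-0.053,0]'; python3 - <<'E'
from h import *
from workcell import get_obs
o=get_obs();print(o['ee_pos'],o['orientation'])
im,d=cams.get_image('side');cv2.imwrite('pics/s1.png',cv2.resize(im[130:350,170:420,::-1],None,fx=3,fy=2.7))
W=world('top',np.load('pics/top0.npy'))
print('oiler',W[105,271],'tray',W[150,335])
E
```

```text
t: 1.77
ee_pos: [562.7, 17.6, 110.2]
orientation: [-0.302, -3.125, -0.0]
ft_force: [0.5, 0.4, -0.6]
width: 43.9
grasp_force: 0.0
[562.73963368  17.58192908 110.24268923] [-3.02122468e-01 -3.12549648e+00 -6.06512301e-05]
oiler [747.56412872  -8.01194674 106.7441453 ] tray [ 672.38616314 -176.88511357    1.19551869]
```

View pics/s1.png

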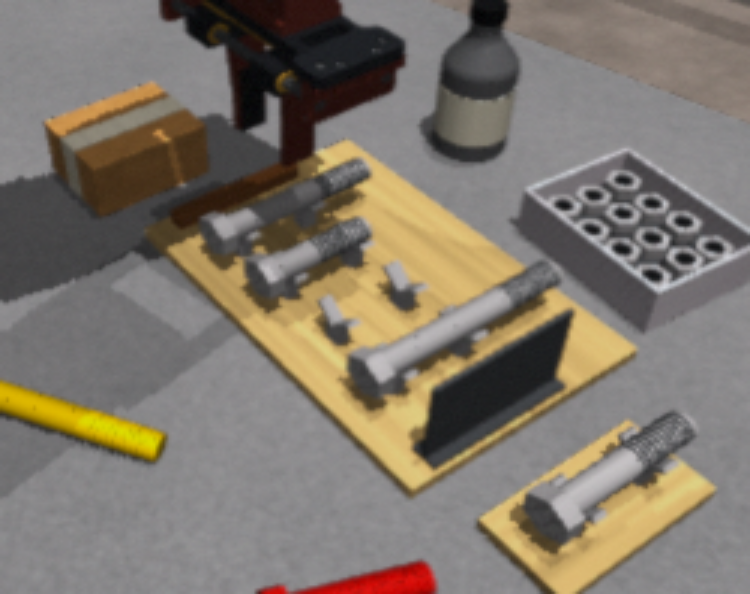

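The crop shows the gripper over the rear-left bolt (the 125, crop ~(285,200)). The fingers straddle it with nothing in the way. Next I descend.

```bash
python3 -m creep '[0,0,-0.03,0,0,0,-0.06,0,0,0,-0.075,0,0,0,-0.085,0,0,0,-0.085,0,0,0,-0.085,0]'
```

```text
t: 2.32
ee_pos: [563.3, 18.5, 26.0]
orientation: [-0.299, -3.127, 0.0]
ft_force: [0.6, 0.3, -0.2]
width: 44.2
grasp_force: 0.0
```

```bash
python3 -m creep '[0,-0.002,0,0,0,-0.002,0,0]' && python3 -m creep '[0,0,0,0,0,0,0,0,0,0,0,0,0,0,0,0,0,0,0,0,0,0,0,0,0,0,0,0]' 0
```

```text
t: 2.48
ee_pos: [564.4, 15.7, 27.1]
orientation: [0.3, 3.125, 0.0]
ft_force: [-0.3, -0.4, 0.4]
width: 43.8
grasp_force: 0.0
t: 3.07
ee_pos: [563.6, 15.3, 26.0]
orientation: [0.301, 3.127, -0.001]
ft_force: [-1.0, -4.3, 4.8]
width: 19.0
grasp_force: 30.0
```

```bash
python3 -m creep '[0,0,0.004,0,0,0,0.014,0,0,0,0.03,0,0,0,0.046,0,0,0,0.056,0,0,0,0.06,0,0,0,0.06,0]' && python3 - <<'E'
from h import *
im,d=cams.get_image('side');cv2.imwrite('pics/s2.png',cv2.resize(im[130:350,170:420,::-1],None,fx=3,fy=2.7))
E
```

```text
t: 3.65
ee_pos: [564.1, 15.8, 86.9]
orientation: [0.3, 3.125, 0.001]
ft_force: [-0.2, -0.5, -3.0]
width: 19.5
grasp_force: 30.0
```

View pics/s2.png

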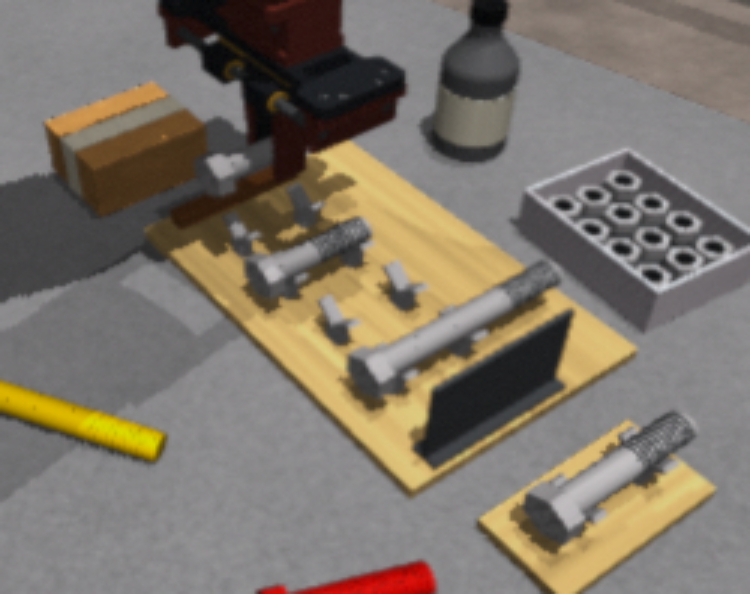

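The 125 is held level, with its head at crop (222,170). I'll carry it over to the empty place.

```bash
python3 -m creep '[-0.001,-0.005,0,0,-0.003,-0.017,0,0,-0.007,-0.035,0,0,-0.011,-0.056,0,0,-0.015,-0.077,0,0,-0.018,-0.093,0,0,-0.020,-0.104,0,0,-0.021,-0.108,0,0,-0.021,-0.108,0,0]' && python3 -m creep '[0,0,-0.005,0,0,0,-0.016,0,0,0,-0.03,0,0,0,-0.044,0,0,0,-0.052,0,0,0,-0.057,0,0,0,-0.06,0,0,0,-0.06,0,0,0,-0.06,0]'
```

```text
t: 4.45
ee_pos: [541.9, -93.4, 85.3]
orientation: [-0.303, -3.126, -0.0]
ft_force: [0.0, -0.2, -2.3]
width: 19.3
grasp_force: 30.0
t: 5.2
ee_pos: [542.0, -92.6, 25.9]
orientation: [-0.3, -3.126, 0.001]
ft_force: [-2.9, -4.2, 0.7]
width: 19.4
grasp_force: 30.0
```

```bash
python3 -m creep '[0,0,0,0,0,0,0,0,0,0,0,0,0,0,0,0]' 0.48 && python3 -m creep '[0,0,0.02,0,0,0,0.05,0,0,0,0.075,0,0,0,0.085,0,0,0,0.085,0]' && python3 - <<'E'
from h import *
im,d=cams.get_image('side');cv2.imwrite('pics/s3.png',cv2.resize(im[130:350,170:420,::-1],None,fx=3,fy=2.7))
E
```

```text
t: 5.53
ee_pos: [543.0, -92.2, 25.9]
orientation: [0.3, 3.126, 0.0]
ft_force: [0.5, 1.0, 0.2]
width: 41.1
grasp_force: 0.0
t: 5.95
ee_pos: [544.4, -92.6, 113.1]
orientation: [0.3, 3.122, -0.001]
ft_force: [-0.0, -0.6, 0.9]
width: 42.2
grasp_force: 0.0
```

View pics/s3.png

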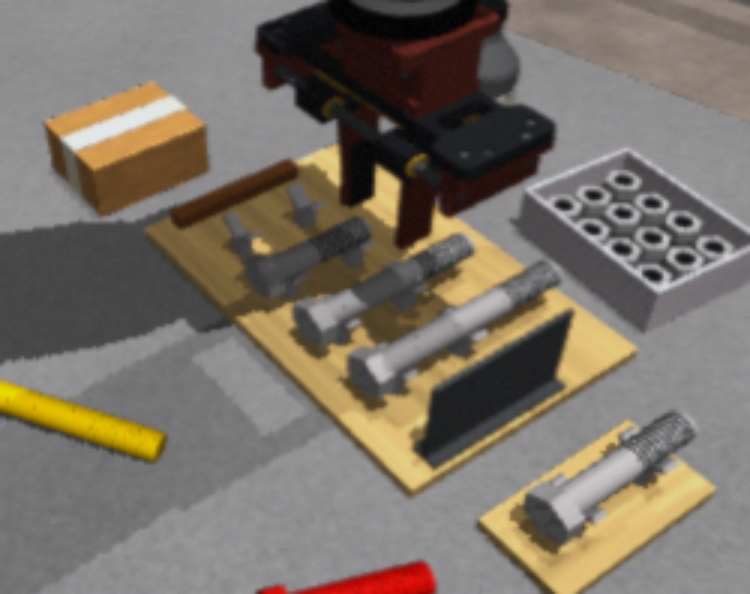

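The 125 is seated straight in the second place from the stop. Next is the 80.

```bash
python3 -m creep '[0.002,0.025,0,0,0.004,0.055,0,0,0.004,0.055,-0.03,0,0.004,0.055,-0.06,0,0.004,0.055,-0.078,0,0.004,0.055,-0.085,0,0.004,0.055,-0.085,0]' && python3 -m creep '[0,0,0,0,0,0,0,0,0,0,0,0,0,0,0,0,0,0,0,0,0,0,0,0,0,0,0,0]' 0
```

```text
t: 6.58
ee_pos: [544.1, -37.1, 22.7]
orientation: [-0.3, -3.121, 0.0]
ft_force: [-0.8, 0.1, 0.4]
width: 41.7
grasp_force: 0.0
t: 7.17
ee_pos: [547.3, -37.6, 26.7]
orientation: [0.301, 3.125, -0.0]
ft_force: [-0.6, -2.7, 7.7]
width: 19.0
grasp_force: 30.0
```

```bash
python3 -m creep '[0,0,0.004,0,0,0,0.014,0,0,0,0.03,0,0,0,0.046,0,0,0,0.056,0,0,0,0.06,0,0,0,0.06,0]' && python3 -m creep '[0.001,0.004,0,0,0.003,0.013,0,0,0.005,0.027,0,0,0.008,0.041,0,0,0.010,0.050,0,0,0.0105,0.054,0,0,0.0105,0.054,0,0,0.0105,0.054,0,0]'; python3 - <<'E'
from h import *
im,d=cams.get_image('side');cv2.imwrite('pics/s4.png',cv2.resize(im[130:350,170:420,::-1],None,fx=3,fy=2.7))
E
```

```text
t: 7.75
ee_pos: [547.1, -37.4, 86.9]
orientation: [0.3, 3.125, 0.0]
ft_force: [0.5, -0.2, -1.5]
width: 19.4
grasp_force: 30.0
t: 8.42
ee_pos: [556.7, 16.8, 85.3]
orientation: [-0.299, -3.126, 0.0]
ft_force: [-0.0, 0.4, -1.7]
width: 19.7
grasp_force: 30.0
```

View pics/s4.png

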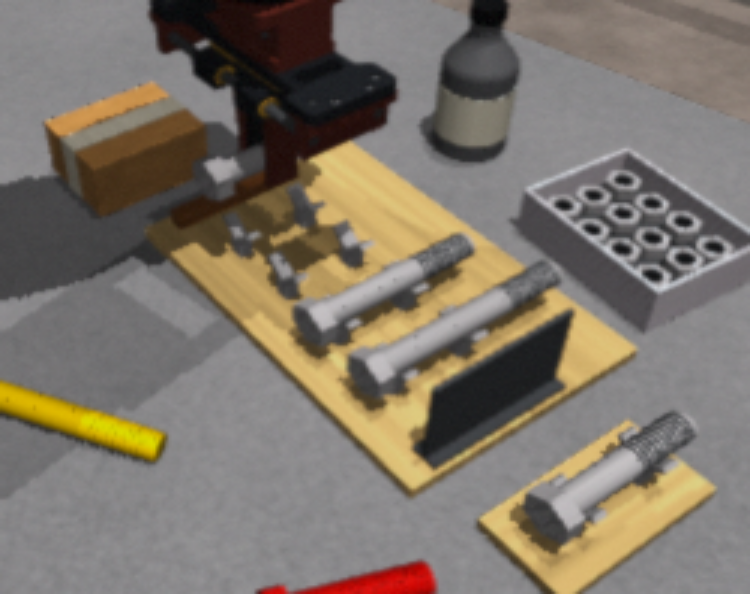

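The 80 is held level over the end place, with its head at crop (220,175). I'll lower it, release, and go to the stand.

```bash
python3 -m creep '[0,0,-0.005,0,0,0,-0.016,0,0,0,-0.03,0,0,0,-0.044,0,0,0,-0.052,0,0,0,-0.057,0,0,0,-0.06,0,0,0,-0.06,0,0,0,-0.06,0]' && python3 -m creep '[0,0,0,0,0,0,0,0,0,0,0,0,0,0,0,0]' 0.48 && python3 -m creep '[0,0,0.02,0,0,0,0.05,0,0,0,0.08,0,0,0,0.1,0,0,0,0.1,0]'
```

```text
t: 9.22
ee_pos: [556.4, 16.6, 26.4]
orientation: [-0.301, -3.126, -0.0]
ft_force: [-4.4, 0.6, 7.7]
width: 18.8
grasp_force: 30.0
t: 9.55
ee_pos: [557.3, 16.6, 25.8]
orientation: [0.301, 3.127, 0.0]
ft_force: [-0.2, -0.0, 0.7]
width: 40.8
grasp_force: 0.0
t: 9.97
ee_pos: [559.9, 16.6, 129.9]
orientation: [0.3, 3.12, 0.001]
ft_force: [0.4, 0.6, 0.7]
width: 42.1
grasp_force: 0.0
```

```bash
python3 -m creep '[-0.044,-0.295,0,0,-0.044,-0.295,0,0,-0.044,-0.295,0,0,-0.044,-0.295,0,0,-0.044,-0.295,0,0,-0.044,-0.295,0,0,-0.044,-0.295,0,0,-0.044,-0.295,0,0,-0.044,-0.295,0,0,-0.044,-0.295,0,0]'; python3 - <<'E'
from h import *
from workcell import get_obs
im,d=cams.get_image('side');cv2.imwrite('pics/s5.png',cv2.resize(im[130:350,170:420,::-1],None,fx=3,fy=2.7))
print(get_obs()['ee_pos'])
E
```

```text
t: 10.8
ee_pos: [512.3, -278.0, 124.7]
orientation: [-0.303, -3.126, -0.002]
ft_force: [0.1, 1.2, 0.4]
width: 42.1
grasp_force: 0.0
[ 512.57444198 -277.14151595  124.89284675]
```

View pics/s5.png

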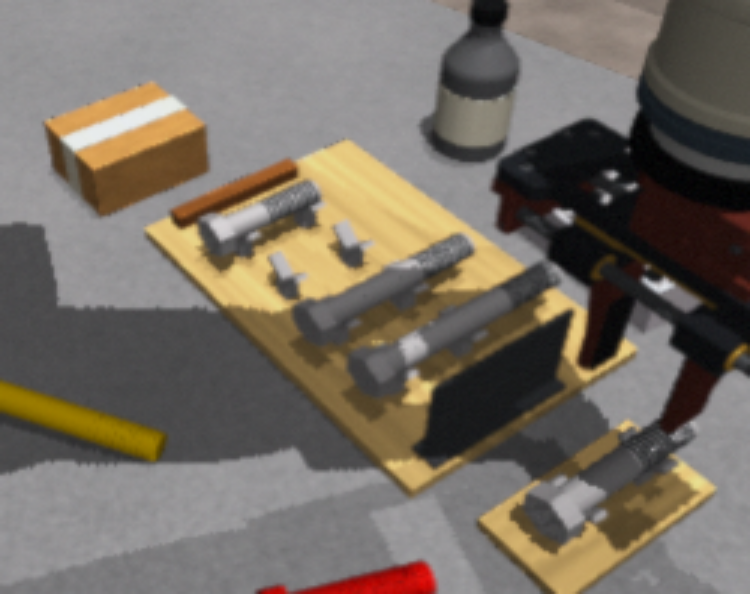

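The 80 is seated in the end place at crop (260,215), and the gripper is over the stand's bolt. I'll descend and grip.

```bash
python3 -m creep '[0,0,-0.03,0,0,0,-0.06,0,0,0,-0.08,0,0,0,-0.094,0,0,0,-0.1,0,0,0,-0.1,0]' && python3 -m creep '[0,0,0,0,0,0,0,0,0,0,0,0,0,0,0,0,0,0,0,0,0,0,0,0,0,0,0,0]' 0 && python3 -m creep '[0,0,0.004,0,0,0,0.014,0,0,0,0.034,0,0,0,0.06,0,0,0,0.085,0,0,0,0.1,0,0,0,0.108,0,0,0,0.11,0,0,0,0.11,0]'; python3 -c "
from workcell import get_obs
print(get_obs()['ee_pos'])"
```

```text
t: 11.35
ee_pos: [512.4, -276.2, 24.3]
orientation: [-0.297, -3.125, -0.002]
ft_force: [0.1, 0.5, 0.5]
width: 42.2
grasp_force: 0.0
t: 11.93
ee_pos: [513.7, -280.8, 27.5]
orientation: [0.3, 3.124, -0.005]
ft_force: [-4.4, -10.2, 5.0]
width: 19.5
grasp_force: 30.0
t: 12.68
ee_pos: [513.0, -278.2, 136.2]
orientation: [0.301, 3.127, -0.0]
ft_force: [-1.2, -0.1, -3.5]
width: 19.5
grasp_force: 30.0
[ 512.99936297 -278.18219117  136.20087687]
```

```bash
python3 -m creep '[0.001,0.006,0,0,0.003,0.020,0,0,0.006,0.044,0,0,0.011,0.074,0,0,0.015,0.104,0,0,0.020,0.136,0,0,0.024,0.166,0,0,0.029,0.196,0,0,0.032,0.220,0,0,0.034,0.234,0,0]' && python3 -m creep '[0.001,0.005,0,0,0.001,0.0065,0,0,0.001,0.0065,-0.01,0,0.001,0.0065,-0.03,0,0.001,0.0065,-0.05,0,0.001,0.0065,-0.05,0]';  python3 - <<'E'
from h import *
from workcell import get_obs
im,d=cams.get_image('side');cv2.imwrite('pics/s6.png',cv2.resize(im[130:350,170:420,::-1],None,fx=3,fy=2.7))
print(get_obs()['ee_pos'])
E
```

```text
t: 13.52
ee_pos: [546.0, -40.6, 134.6]
orientation: [-0.297, -3.125, -0.001]
ft_force: [-0.1, 0.0, -3.5]
width: 19.1
grasp_force: 30.0
t: 14.02
ee_pos: [545.0, -38.6, 81.9]
orientation: [-0.302, -3.12, 0.0]
ft_force: [-1.1, 0.2, -2.6]
width: 19.3
grasp_force: 30.0
[545.78896818 -38.64378329  83.40303114]
```

View pics/s6.png

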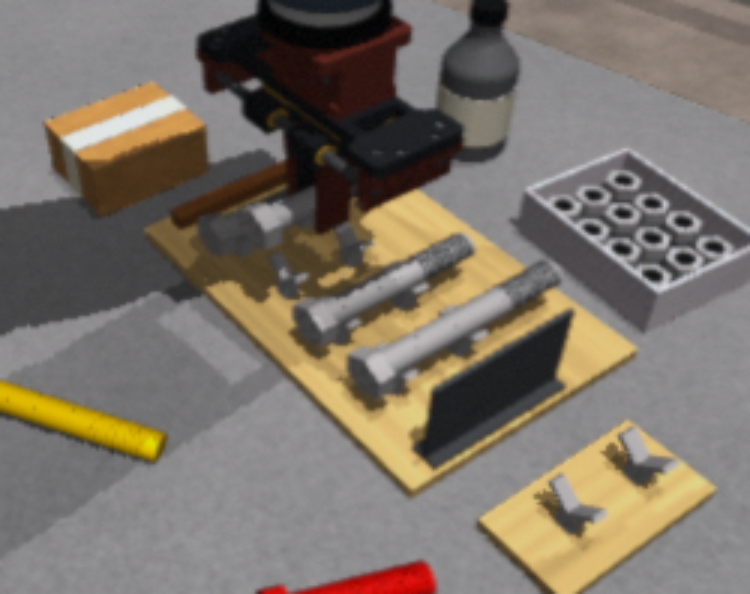

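The 100 is over its place (hidden behind the finger, with its head at crop (265,225)). I'll lower it with a 2 mm correction, release and retreat.

```bash
python3 -m creep '[0.002,0.001,-0.005,0,0.002,0.001,-0.016,0,0.002,0.001,-0.03,0,0.002,0.001,-0.044,0,0.002,0.001,-0.052,0,0.002,0.001,-0.057,0,0.002,0.001,-0.059,0,0.002,0.001,-0.06,0,0.002,0.001,-0.06,0]' && python3 -m creep '[0,0,0,0,0,0,0,0,0,0,0,0,0,0,0,0]' 0.48
```

```text
t: 14.82
ee_pos: [550.0, -37.9, 27.0]
orientation: [-0.3, -3.127, 0.002]
ft_force: [-4.6, -5.9, 8.9]
width: 19.7
grasp_force: 30.0
t: 15.15
ee_pos: [550.5, -36.8, 26.0]
orientation: [0.301, 3.126, 0.0]
ft_force: [0.0, -0.1, -0.2]
width: 40.9
grasp_force: 0.0
```

```bash
python3 -m creep '[0,0,0.02,0,0,0,0.05,0,0,0,0.09,0,0,0,0.13,0,-0.04,0,0.17,0,-0.08,0.02,0.2,0,-0.12,0.04,0.2,0,-0.16,0.06,0.2,0,-0.2,0.08,0.2,0,-0.24,0.1,0.2,0]'; python3 -m creep '[0,0.04,0,0,-0.02,0.08,0,0,-0.04,0.12,0,0,-0.06,0.16,0,0,-0.06,0.2,0,0,-0.06,0.2,0,0,-0.06,0.2,0,0]'
python3 - <<'E'
from h import *
from workcell import get_obs
print(get_obs()['ee_pos'])
im,d=cams.get_image('top');W=world('top',d)
cv2.imwrite('pics/top9.png',cv2.resize(im[100:270,160:410,::-1],None,fx=3,fy=3))
ex=np.array([.98163,-.19081]);ey=np.array([.19081,.98163])
A=W[...,:2]@ex-507;L=W[...,:2]@ey-41
for y in(-82.5,-27.5,27.5,82.5):
    s=(abs(L-y)<20)&(A>-40)&(A<170)&(W[...,2]>38)&(W[...,2]<68);
    p=np.c_[A[s],L[s]];m=p.mean(0);ax=np.linalg.svd(p-m,full_matrices=False)[2][0]
    sh=s&(A>20)&(A<60)
    print(y,'n',len(p),'range',A[s].min()+12.5,A[s].max(),'lat',m[1],'yaw err',np.degrees(np.arctan(ax[1]/ax[0])),'shank top z',np.percentile(W[sh][:,2],90),'far',np.percentile(W[s&(A>A[s].max()-20)][:,2],90))
E
```

```text
t: 15.98
ee_pos: [339.3, 48.3, 225.6]
orientation: [0.302, 3.126, 0.001]
ft_force: [-0.2, -0.1, 0.2]
width: 41.9
grasp_force: 0.0
t: 16.57
ee_pos: [280.4, 250.1, 225.5]
orientation: [0.293, 3.127, 0.001]
ft_force: [-0.4, -0.2, -0.1]
width: 41.9
grasp_force: 0.0
[280.43544729 250.1444245  225.50977991]
-82.5 n 643 range -0.2830675785216954 150.28885516753132 lat -81.56522873720841 yaw err -0.13935233517795795 shank top z 55.228134093894276 far 55.325853776061265
-27.5 n 557 range -0.43393326741500005 124.28349692339498 lat -26.882030312428245 yaw err -0.24068898896430752 shank top z 55.196750448991494 far 55.049339708605594
27.5 n 474 range 0.931513685649179 100.83883577998881 lat 27.73089004511881 yaw err -0.19365081682638255 shank top z 55.03171646389269 far 54.962747549129126
82.5 n 402 range -1.5820473510220836 78.89616190155061 lat 82.21031530502852 yaw err 0.09169896174364714 shank top z 55.3616262852786 far 54.574922806534815
```

View pics/top9.png

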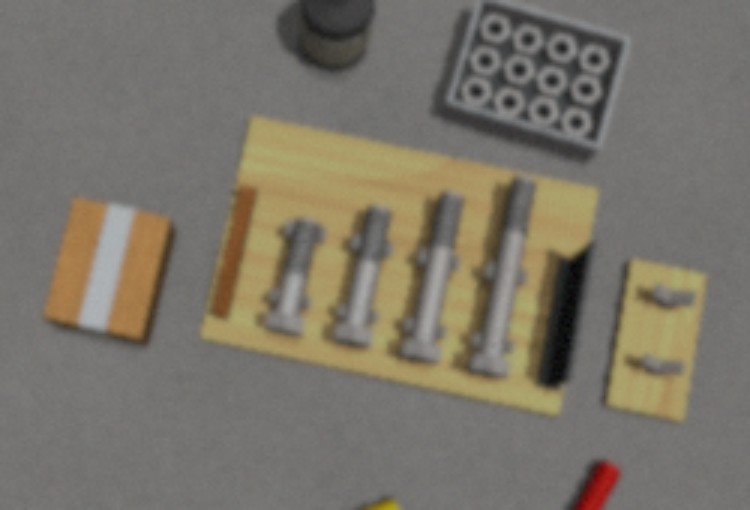

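The picture shows 150, 125, 100 and 80 in order from the stop (crop columns 500, 430, 360 and 290). All are straight, seated and within 2 mm, and the stand is empty. I'll hand it in.

```bash
python3 -c "
from workcell import ticket
print(ticket.close_job())"
```

```text
the job is handed in; nothing more can be done
None
```

The job is handed in after about 17 s of robot time: all four bolts lie seated in the rack by length, longest (150) next to the stop plate, each within about 2 mm of its place in the last picture; the judge's verdict was not shown.

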